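# Clamp and lock a brake caliper through the guard windows

## Task

Clamp the brake caliper for overhaul: reach down through the guard window and press the lever with the wide rectangular tread all the way down, and only then reach through the other window and press the lever with the round disc all the way down to lock the clamp. Nothing needs grasping: do not touch the guard, its base plate, the caliper or the clamp, leave the loose parts where they lie, and draw back clear when both levers are down.

Things in the scene. Friction and masses are not known exactly. Their poses are not given: they have to be found in the camera images.
- fixture: Fixed clamping fixture, base plate 340 x 280 mm. Origin on the bench below the bar between the guard's windows; x towards the caliper, y along the row of windows. Guard: grey box, x -65 to 110 mm, y +-125 mm, level 4 mm top at 100 mm with two 90 x 90 mm windows at x 0, y +-60 mm (30 mm bar between). Caliper and clamp strap behind it, x 110 to 225 mm, none above 100 mm.
- window_left (a point): Centre of the +y window of the guard, at the guard's top face, 100 mm above the bench. Its axes are the fixture's. Either lever may be under it.
- window_right (a point): Centre of the -y window of the guard, at the guard's top face. Either lever may be under it.
- tread_pad (a point): Centre of the top of the white rectangular tread, 34 (x) x 60 mm (y), ending the first lever, within 9 mm of one window's centre. Lever up: 7 to 12 mm below the guard's top; pressed to its stop: 21 mm lower, about 29 mm below it. Hinge 85 mm away towards fixture +x; the pad tilts from +7 to -7 degrees. About 5 N moves it; it stays where it is left. Axes not needed.
- knob_pad (a point): Centre of the top of the white round disc, 34 mm in diameter, ending the second lever, under the other window. Same height, travel, hinge and stiffness as the tread lever.
- tread (a joint): Angle of the tread lever: 0 up (starts at 0 to 0.04), grows as it is pressed, 0.25 rad fully down on its stop.
- knob (a joint): Angle of the round-disc lever: 0 up (starts at 0 to 0.04), grows as it is pressed, 0.25 rad fully down on its stop.
- piston: Bystander: loose steel caliper piston, an open cup 32 mm in diameter and 30 mm high, standing on the bench beside the fixture. Origin at the centre of its underside.
- brake_pad: Bystander: loose brake pad lying flat on the bench beside the fixture, 85 x 40 x 13 mm. Origin at the centre of its underside.
- brush: Bystander: loose cleaning brush with a black handle lying on the bench beside the fixture, about 200 mm long along its x. Origin under its middle.
- hex_bolt: Bystander: loose bolt standing on its head on the bench beside the fixture, 22 mm across and 45 mm high. Origin at the centre of its underside.

How it is judged:
By the outcome, as a careful person would: the job done as asked, in the order asked, and still so for the second after the job is handed in, with the robot touching nothing.
It also fails if it takes over 38 s, if anything falls off the work surface, if the arm or the gripper's body presses on something with over 40 N, if the wrist force passes 120 N, or if a joint passes its speed limit or range.

## Robot

A 7-joint arm with a two-finger parallel gripper is mounted at the origin on the work surface. World frame = base frame: x ahead of the robot, y to its left, z up, the work surface at z = 0. Lengths are in m, angles in rad, forces in N, time in s.
With the tool pointing down it reaches from about 0.425 to 0.925 m from the base axis. Payload 6.8 kg.
Tool frame: the origin (TCP) lies at the very end of the fingers, on their centre line; the grasp point (between the pads) lies 19 mm behind it; z points along the fingers, y is the direction in which the jaws open and shut (so a half turn about z gives the same grasp; the last joint's range is limited). The gripper opens to 88 mm and grips with 3 to 60 N. Pads are 20 mm wide; open, the fingers measure 115 mm over their backs; the gripper's body (75 mm by 178 mm) begins 61 mm behind the grasp point.
Start: joints at [1.135, 0.477, 0.022, 1.555, -0.011, 1.109, -0.083], TCP at [0.217, -0.639, 0.19] pointing down, gripper open.
Joint ranges: [-2.96, 2.96], [-0.34, 2.1], [-1.41, 1.46], [0.24, 2.44], [-1.37, 4.51], [0.17, 1.92], [-2.96, 2.96]. Speed limits (rad/s): [2.39, 2.39, 3.14, 3.14, 3.14, 3.14, 3.14].

## Interface

Orientations are given as [roll, pitch, yaw] about the fixed x, y, z axes, in that order (R = Rz(yaw) Ry(pitch) Rx(roll)).
In Python, from bench import env gives the robot as it stands.
- The arm moves only by the tool play_rows, never from a script. Its argument "commands" is a list that holds one entry, the list of rows, each a list of 7 numbers: the shift along the tool's x, y, z in cm, then the turn, a rotation vector about the tool's x, y, z in rad, then the finger opening in cm, from 0 to 8.78. A call has 1 to 8 rows; each row shifts and turns the commanded pose from where the row before left it, along the tool's axes as they then stand; what a row does not reach is not made up. A row lasts 1/10 s, in which the tool goes at most 50 mm and 8.59 degrees, less where a joint would pass 70% of its speed; a pose out of reach is approached as far as the arm can. A call is refused whole if a number of a shift passes 5 or a number of a turn 0.15, either way. A call with a gripper value outside its range is refused whole. The fingers move at their own pace and stop on an object; the grip force is fixed at half the most. Time passes only in rows, so rows that do not move let the fingers close. It gives the time, the measured TCP pose, the force and the opening at its end, in the units of the state.
- env.get_state(): the state, without advancing time (a new reading comes with each control period).
- env.get_image(name): name is "scene" or "top" or "wrist"; returns the picture (480x640x3 uint8, red, green, blue); there is no depth.
- env.get_calibration(name): a dict with "fx", "fy", "cx", "cy" (pixels), "camera_from_world" (4x4, takes a point from world to camera coordinates); the wrist camera has in their place "T_tool_cam" (4x4, takes a point from camera to tool coordinates, whose origin is the TCP and whose axes are the flange's). Camera axes: x right, y up, looking along -z (the intrinsics and any distortion apply to the point x, -y, -z); pixel columns grow to the right and rows downward; lengths in m; the calibration is good to about 2 mm. A picture is of the moment at which its call begins: read the wrist's pose just before it. get_calibration takes no time and is no camera call.
- env.close_job(): hands the job in, once; it reports no verdict.
The state is a dict: "time_s": time; "qpos": joint angles; "joint_velocities": joint speeds; "joint_torque": joint torques, N m; "tcp_pos": TCP position; "eef_rot": TCP orientation; "wrist_force": force on the tool from outside, world axes, zero at the start; "moment": the same for the moment, N m; "opening": opening from 0.0 (shut) to 1.0 (fully open).
Only numpy, scipy, OpenCV 4.12 (cv2) and the standard library are available. Lean on these libraries where they do the work, as an engineer would, in place of code of your own. Each camera call takes 0.05 s, during which the arm holds its last target.

## Working session

There is one attempt and no reset: what is moved stays moved. The work goes in short steps, Python scripts to look and compute and a tool call to move; the robot and the scene stay as the last step left them, time stands still between calls to the robot, and variables do not carry over. Pictures are saved under pics/ and viewed, and the job is handed in when it is done.

Besides the shell and the picture viewer there is one more tool, called as name(argument=value, ...), one argument or row to a line, values as JSON. play_rows: Moves the arm, as the interface text tells. Its arguments: {"type":"object","properties":{"commands":{"type":"array"}},"required":["commands"]}

```bash
mkdir -p pics; ls; python3 - <<'E'
from bench import env
import cv2
s=env.get_state();print({k:s[k] for k in('time_s','tcp_pos','eef_rot','opening','wrist_force')})
for n in("scene","top","wrist"):
    cv2.imwrite(f"pics/{n}0.png",env.get_image(n)[:,:,::-1]);print(n,env.get_calibration(n))
E
```

```text
pics
{'time_s': 0.0, 'tcp_pos': array([ 0.21708353, -0.63844948,  0.1895005 ]), 'eef_rot': array([-3.13979611e+00,  1.60467108e-04,  3.27813338e-01]), 'opening': 1.002509084776548, 'wrist_force': array([-0.10175673,  0.60356587,  0.67396226])}
scene {'fx': 504.6071967388222, 'fy': 504.6071967388222, 'cx': 313.634706615277, 'cy': 238.31587471065458, 'camera_from_world': array([[-0.06426406,  0.9978863 , -0.00964686,  0.0179667 ],
       [-0.66250061, -0.03543187,  0.74822291,  0.31129197],
       [ 0.74629959,  0.05447489,  0.66337727, -1.473288  ],
       [ 0.        ,  0.        ,  0.        ,  1.        ]])}
top {'fx': 438.42505838577256, 'fy': 438.42505838577256, 'cx': 316.33419409508014, 'cy': 234.265807876944, 'camera_from_world': array([[ 0.02115443, -0.99976196,  0.00534024,  0.00249981],
       [ 0.99180107,  0.02165871,  0.12594259, -0.60318125],
       [-0.12602828,  0.00263222,  0.99202316, -0.81933445],
       [ 0.        ,  0.        ,  0.        ,  1.        ]])}
wrist {'fx': 378.2769768054075, 'fy': 378.2769768054075, 'cx': 319.1824745784538, 'cy': 238.1468546565414, 'T_tool_cam': array([[-1.01724761e-03,  9.61048193e-01,  2.76378970e-01,
         7.54649198e-02],
       [ 9.99999481e-01,  9.92789590e-04,  2.28412589e-04,
         2.72624902e-05],
       [-5.48706580e-05,  2.76379059e-01, -9.61048705e-01,
        -1.93796547e-01],
       [ 0.00000000e+00,  0.00000000e+00,  0.00000000e+00,
         1.00000000e+00]])}
```

View pics/scene0.png

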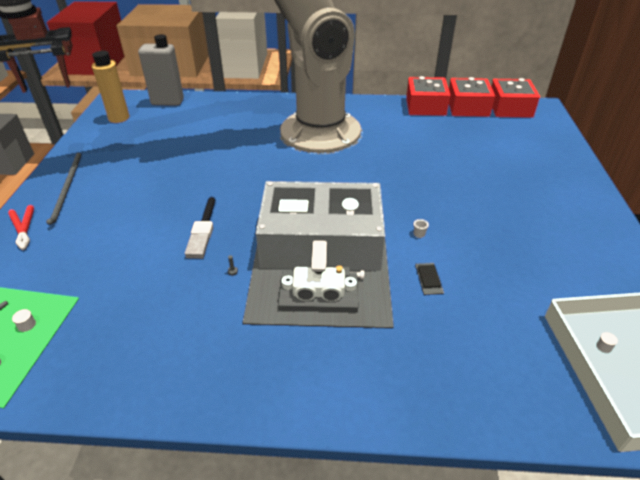

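View pics/top0.png

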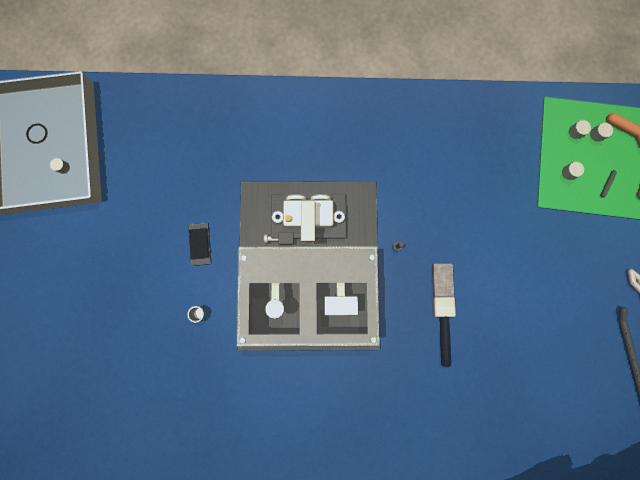

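View pics/wrist0.png

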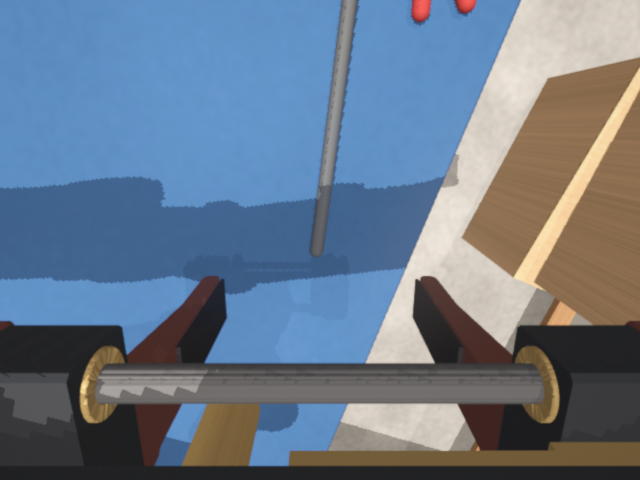

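The scene and top views show the tread under the -y window (top px ~(341,306), scene ~(294,206)). The disc is under the +y window (top ~(275,309), scene ~(350,205)). Next I triangulate the pads and the guard's window corners.

```bash
cat > h.py <<'E'
import numpy as np
from bench import env
def ray(n,u,v):
    c=env.get_calibration(n);T=np.linalg.inv(c["camera_from_world"])
    d=np.array([(u-c["cx"])/c["fx"],-(v-c["cy"])/c["fy"],-1.])
    d=T[:3,:3]@d;return T[:3,3],d/np.linalg.norm(d)
def onz(n,u,v,z):
    o,d=ray(n,u,v);return o+d*(z-o[2])/d[2]
def tri(rs):
    A=sum(np.eye(3)-np.outer(d,d) for o,d in rs);b=sum((np.eye(3)-np.outer(d,d))@o for o,d in rs)
    p=np.linalg.solve(A,b);return p,[np.linalg.norm(np.cross(p-o,d))*1000 for o,d in rs]
E
python3 - <<'E'
import cv2,numpy as np
from h import *
rois={"top":{"tread":(318,285,365,332),"knob":(250,285,298,332)},"scene":{"tread":(273,190,315,214),"knob":(332,190,372,214)}}
C={}
for n in rois:
    im=cv2.imread(f"pics/{n}0.png")
    cr={"top":im[240:355,230:390],"scene":im[175:275,250:395]}[n]
    cv2.imwrite(f"pics/{n}crop.png",cv2.resize(cr,None,fx=5,fy=5,interpolation=cv2.INTER_CUBIC))
    for k,(a,b,c,d) in rois[n].items():
        m=(im[b:d,a:c].min(2)>(215)).astype(np.uint8)
        q,l,st,ce=cv2.connectedComponentsWithStats(m)
        i=1+np.argmax(st[1:,4]);C[n,k]=ce[i]+[a,b];print(n,k,C[n,k],st[i])
for k in("tread","knob"):
    print(k,tri([ray(n,*C[n,k]) for n in rois]),[onz(n,*C[n,k],.09) for n in rois])
E
```

```text
top tread [340.47155963 305.01651376] [  7  12  32  18 545]
top knob [274.05907173 308.42194093] [ 16  15  17  18 237]
scene tread [293.1629393  205.07348243] [  6  10  29  12 313]
scene knob [349.7755102 203.6462585] [ 10   8  16  12 147]
tread (array([ 0.46902873, -0.0303228 ,  0.09151855]), [np.float64(0.14252239454826446), np.float64(0.14252239454827734)]) [array([ 0.46899029, -0.03055693,  0.09      ]), array([ 0.46707993, -0.0304204 ,  0.09      ])]
knob (array([0.46058231, 0.08861489, 0.09352969]), [np.float64(0.21791074301683347), np.float64(0.21791074301682706)]) [array([0.46044201, 0.08871012, 0.09      ]), array([0.45595704, 0.08891598, 0.09      ])]
```

View pics/topcrop.png

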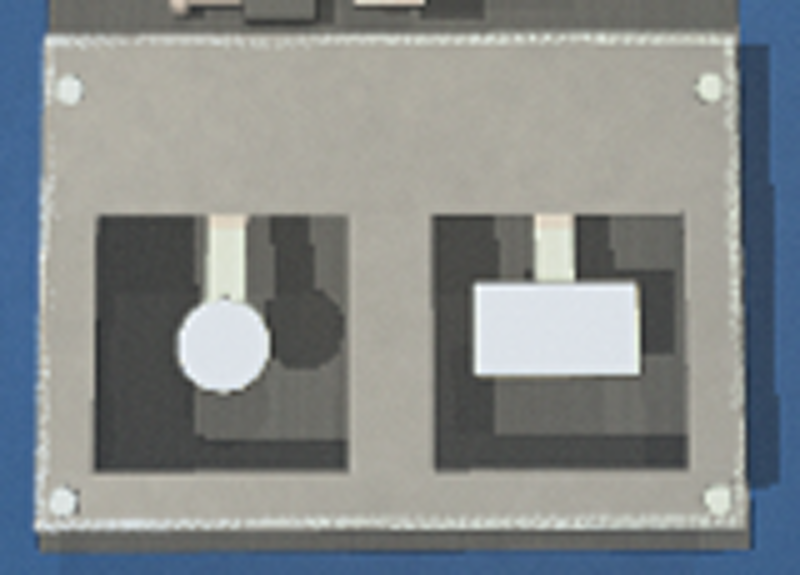

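View pics/scenecrop.png

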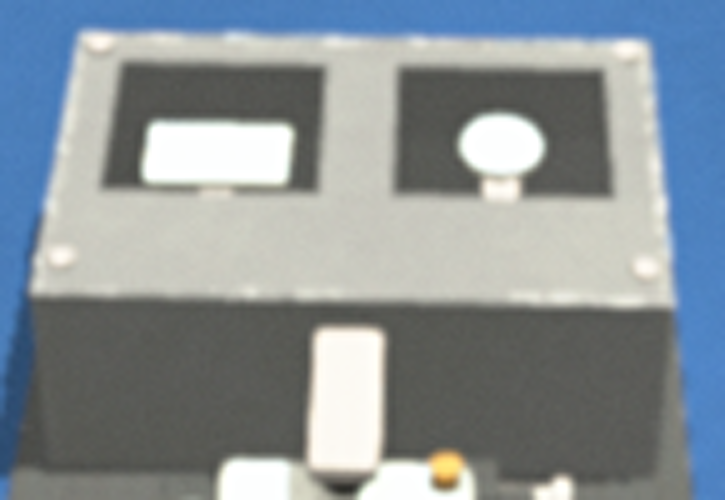

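The crops show both window openings clearly: in the top crop the left one spans (95..348, 213..470) and the right one (434..687, 213..470). I turn those into world positions.

```bash
python3 - <<'E'
from h import *
f=lambda x,y,n,o:((x+.5)/5-.5+o[0],(y+.5)/5-.5+o[1])
T={"L":[(95,213),(349,213),(349,470),(94,470)],"R":[(433,213),(685,213),(688,470),(435,470)]}
S={"R":[(101,187),(318,192),(326,68),(120,64)],"L":[(393,193),(612,196),(602,71),(399,68)]}
# T order: (+x,+y),(+x,-y),(-x,-y),(-x,+y)
S2={"R":[(318,192),(101,187),(120,64),(326,68)],"L":[(612,196),(393,193),(399,68),(602,71)]}
for k in "LR":
    P=[]
    for a,b in zip(T[k],S2[k]):
        pa=f(*a,0,(230,240));pb=f(*b,0,(250,175))
        p,e=tri([ray("top",*pa),ray("scene",*pb)]);P.append(p);print(k,p.round(4),np.round(e,1),onz("top",*pa,.1).round(4),onz("scene",*pb,.1).round(4))
    print(k,np.mean(P,0),np.mean([onz("top",*f(*a,0,(230,240)),.1) for a in T[k]],0))
E
```

```text
L [0.5061 0.1339 0.1046] [0.2 0.2] [0.5061 0.1348 0.1   ] [0.5004 0.1341 0.1   ]
L [0.508  0.0446 0.1039] [0.7 0.7] [0.5081 0.0441 0.1   ] [0.5031 0.0451 0.1   ]
L [0.4181 0.0429 0.101 ] [1.2 1.2] [0.418  0.0417 0.1   ] [0.4165 0.044  0.1   ]
L [0.4163 0.1315 0.1015] [0.1 0.1] [0.4162 0.1315 0.1   ] [0.4142 0.1317 0.1   ]
L [0.46211304 0.08822126 0.10274845] [0.46211139 0.0880417  0.1       ]
R [0.5086 0.0145 0.1037] [0.4 0.4] [0.5087 0.014  0.1   ] [0.504  0.0145 0.1   ]
R [ 0.5105 -0.0746  0.1041] [1. 1.] [ 0.5106 -0.0761  0.1   ] [ 0.5054 -0.0745  0.1   ]
R [ 0.4205 -0.0774  0.1006] [0.3 0.3] [ 0.4205 -0.0778  0.1   ] [ 0.4197 -0.0773  0.1   ]
R [0.4187 0.0119 0.1004] [0.5 0.5] [0.4187 0.0114 0.1   ] [0.4181 0.0124 0.1   ]
R [ 0.46457122 -0.03141363  0.1021872 ] [ 0.46462863 -0.03212362  0.1       ]
```

play_rows(
  commands=[
    [[0, 0, 0, 0, 0, 0.1, 0], [0, 0, 0, 0, 0, 0.1, 0], [0, 0, 0, 0, 0, 0.1, 0], [0, 0, 0, 0, 0, 0, 0]],
  ],
)

```text
time_s: 0.55
tcp_pos: [0.2173, -0.6388, 0.1901]
eef_rot: [-3.141, 0.0, 0.027]
wrist_force: [0.1, -0.8, -0.4]
opening: 0.677
```

play_rows(
  commands=[
    [[1.67, -3.76, 0, 0, 0, 0, 0], [1.67, -3.76, 0, 0, 0, 0, 0], [1.67, -3.76, 0, 0, 0, 0, 0], [1.67, -3.76, 0, 0, 0, 0, 0], [1.67, -3.76, 0, 0, 0, 0, 0], [1.67, -3.76, 0, 0, 0, 0, 0], [1.67, -3.76, 0, 0, 0, 0, 0], [1.67, -3.76, 0, 0, 0, 0, 0]],
  ],
)

```text
time_s: 1.35
tcp_pos: [0.3429, -0.3331, 0.1906]
eef_rot: [3.141, -0.0, 0.031]
wrist_force: [0.5, -0.3, -0.2]
opening: 0.002
```

play_rows(
  commands=[
    [[1.67, -3.76, 0, 0, 0, 0, 0], [1.67, -3.76, 0, 0, 0, 0, 0], [1.67, -3.76, 0, 0, 0, 0, 0], [1.67, -3.76, 0, 0, 0, 0, 0], [1.67, -3.76, 0, 0, 0, 0, 0], [1.67, -3.76, 0, 0, 0, 0, 0], [1.67, -3.76, 0, 0, 0, 0, 0], [0, 0, 0, 0, 0, 0, 0]],
  ],
)

```text
time_s: 2.15
tcp_pos: [0.454, -0.0628, 0.1909]
eef_rot: [-3.14, -0.002, 0.039]
wrist_force: [-0.4, -0.2, -0.7]
opening: 0.001
```

play_rows(
  commands=[
    [[1.6, -3.2, 0, 0, 0, 0.01, 0], [0, 0, 0, 0, 0, 0, 0]],
  ],
)

```text
time_s: 2.35
tcp_pos: [0.4685, -0.0326, 0.1907]
eef_rot: [-3.14, -0.001, 0.025]
wrist_force: [0.7, -0.6, -0.1]
opening: 0.007
```

```bash
python3 - <<'E'
import cv2
from h import *
s=env.get_state();print(s["tcp_pos"],s["eef_rot"])
cv2.imwrite("pics/wrist1.png",env.get_image("wrist")[:,:,::-1])
cv2.imwrite("pics/top1.png",env.get_image("top")[:,:,::-1])
E
```

```text
[ 0.46849314 -0.03263227  0.19072844] [-3.14022468e+00 -1.40515945e-03  2.46193341e-02]
```

View pics/wrist1.png

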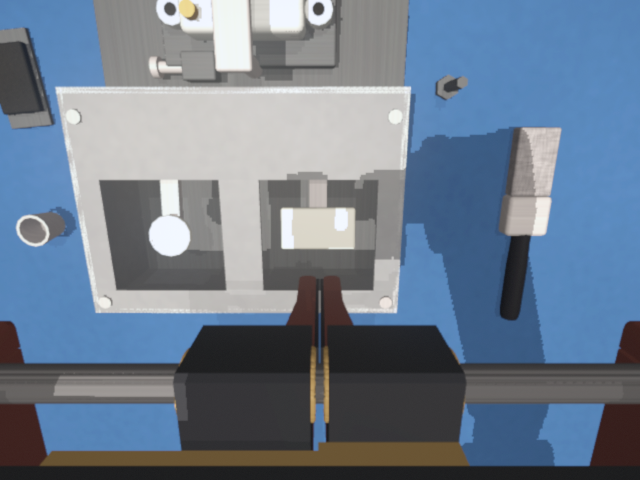

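The wrist view shows the shut fingers pointing at the tread's window, the tread at px ~(318,228) and the disc at (170,236). I triangulate the wrist pixels against the top view.

```bash
python3 - <<'E'
from h import *
from scipy.spatial.transform import Rotation as R
s=env.get_state();c=env.get_calibration("wrist");M=np.eye(4);M[:3,:3]=R.from_euler('xyz',s["eef_rot"]).as_matrix();M[:3,3]=s["tcp_pos"];M=M@c["T_tool_cam"]
def wr(u,v):
    d=M[:3,:3]@np.array([(u-c["cx"])/c["fx"],-(v-c["cy"])/c["fy"],-1.]);return M[:3,3],d/np.linalg.norm(d)
for k,w,t,sc in(("tread",(318,228.5),(340.47,305.02),(293.16,205.07)),("knob",(169.5,236),(274.06,308.42),(349.78,203.65))):
    o,d=wr(*w);print(k,tri([(o,d),ray("top",*t)]),tri([(o,d),ray("top",*t),ray("scene",*sc)]),(o+d*(.091-o[2])/d[2]))
for w in((99,181),(218,181),(226,290),(116,290),(259,181),(378,181),(374,290),(262,290)):
    o,d=wr(*w);print((o+d*(.1-o[2])/d[2]).round(4))
E
```

```text
tread (array([ 0.46856833, -0.03268601,  0.09761051]), [np.float64(2.6692675044952514), np.float64(2.669267504495236)]) (array([ 0.46755606, -0.03205994,  0.09060008]), [np.float64(3.542138703806105), np.float64(2.1102888936116257), np.float64(1.7064408882820596)]) [ 0.46614222 -0.03528304  0.091     ]
knob (array([0.4583053 , 0.08744375, 0.08664132]), [np.float64(2.5341791969496312), np.float64(2.5341791969496024)]) (array([0.45863368, 0.08732498, 0.0908855 ]), [np.float64(3.2431297799672407), np.float64(2.2636396706863726), np.float64(1.8141252641689003)]) [0.45758616 0.08409885 0.091     ]
[0.502  0.1294 0.1   ]
[0.5038 0.0403 0.1   ]
[0.4154 0.0386 0.1   ]
[0.4136 0.1281 0.1   ]
[0.5044 0.0096 0.1   ]
[ 0.5061 -0.0795  0.1   ]
[ 0.4177 -0.0818  0.1   ]
[0.4159 0.0093 0.1   ]
```

play_rows(
  commands=[
    [[0, 0, 3, 0, 0, 0, 0], [0, 0, 3, 0, 0, 0, 0], [0, 0, 2, 0, 0, 0, 0], [0, 0, 0.6, 0, 0, 0, 0], [0, 0, 0.4, 0, 0, 0, 0], [0, 0, 0.4, 0, 0, 0, 0], [0, 0, 0.4, 0, 0, 0, 0], [0, 0, 0, 0, 0, 0, 0]],
  ],
)

```text
time_s: 3.25
tcp_pos: [0.4673, -0.036, 0.0926]
eef_rot: [3.141, -0.0, 0.018]
wrist_force: [-1.0, 0.6, -0.1]
opening: 0.007
```

play_rows(
  commands=[
    [[0, -0.2, 0.3, 0, 0, 0, 0], [0, 0, 0.3, 0, 0, 0, 0], [0, 0, 0.3, 0, 0, 0, 0], [0, 0, 0.3, 0, 0, 0, 0], [0, 0, 0.3, 0, 0, 0, 0], [0, 0, 0, 0, 0, 0, 0]],
  ],
)

```text
time_s: 3.85
tcp_pos: [0.4668, -0.0339, 0.077]
eef_rot: [-3.142, 0.001, 0.018]
wrist_force: [-0.0, -0.3, 0.4]
opening: 0.003
```

play_rows(
  commands=[
    [[0, 0, 0.2, 0, 0, 0, 0], [0, 0, 0.2, 0, 0, 0, 0]],
  ],
)

```text
time_s: 4.05
tcp_pos: [0.4673, -0.0339, 0.0734]
eef_rot: [3.142, -0.0, 0.018]
wrist_force: [-0.5, -0.9, -0.1]
opening: 0.006
```

play_rows(
  commands=[
    [[0, 0, 0.1, 0, 0, 0, 0], [0, 0, 0, 0, 0, 0, 0]],
  ],
)

```text
time_s: 4.25
tcp_pos: [0.467, -0.0339, 0.0723]
eef_rot: [-3.142, 0.0, 0.018]
wrist_force: [0.4, -0.8, 0.1]
opening: -0.0
```

```bash
python3 - <<'E'
import cv2
from h import *
s=env.get_state();print(s["tcp_pos"],s["wrist_force"])
a=env.get_image("wrist")[:,:,::-1];b=env.get_image("scene")[175:275,250:395,::-1]
cv2.imwrite("pics/wrist2.png",a)
cv2.imwrite("pics/scene2.png",cv2.resize(b,None,fx=5,fy=5,interpolation=cv2.INTER_CUBIC))
E
```

```text
[ 0.46702793 -0.03390663  0.07229894] [ 0.37585198 -0.79747051  0.10299279]
```

View pics/wrist2.png

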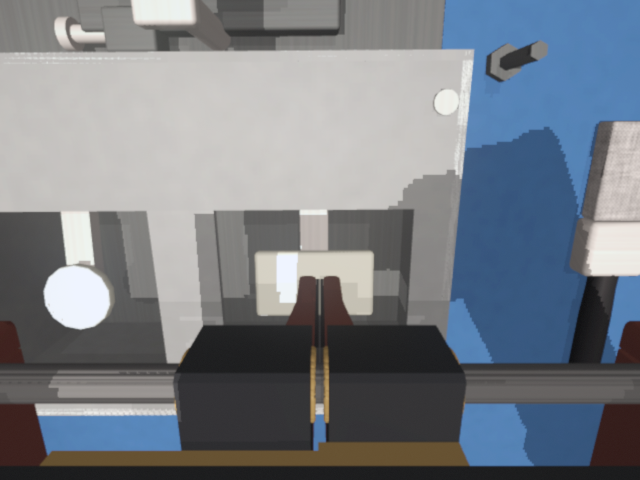

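View pics/scene2.png

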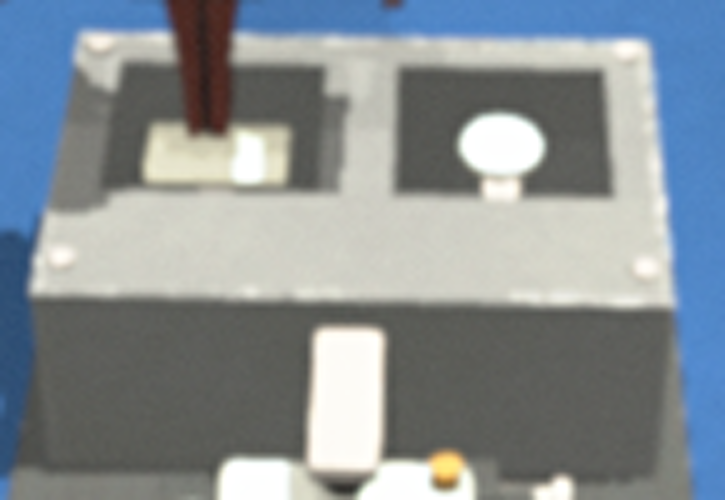

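```bash
python3 - <<'E'
from h import *
def pr(n,p):
    c=env.get_calibration(n);q=c["camera_from_world"]@np.r_[p,1];return c["cx"]+c["fx"]*q[0]/-q[2],c["cy"]-c["fy"]*q[1]/-q[2]
p=env.get_state()["tcp_pos"]
for dz in(0,.01,.02,.03):print(dz,pr("scene",p+[0,0,dz]), pr("scene",p+[.01,0,dz]))
o,d=ray("scene",291.3,201.7)
for x in(.457,.467,.477): print(o+d*(x-o[0])/d[0])
E
```

```text
0 (np.float64(291.84663820819526), np.float64(211.53892262620877)) (np.float64(291.3920082209897), np.float64(214.47388101631373))
0.01 (np.float64(291.66636216374116), np.float64(207.85045384010178)) (np.float64(291.2076344119816), np.float64(210.7778419318719))
0.02 (np.float64(291.4838405819669), np.float64(204.11604109988593)) (np.float64(291.0209478188061), np.float64(207.0354397510528))
0.03 (np.float64(291.29903124395827), np.float64(200.33482060167768)) (np.float64(290.83190464946995), np.float64(203.24579660015))
[ 0.457      -0.03531989  0.09106068]
[ 0.467      -0.03404117  0.09875033]
[ 0.477      -0.03276246  0.10643997]
```

```bash
python3 - <<'E'
from h import *
c=env.get_calibration("wrist");T=np.linalg.inv(c["T_tool_cam"])
for p in([0,0,0],[.01,0,0],[-.01,0,0],[.01,0,-.03],[0,0,-.03],[-.01,0,-.03],[0,.044,0],[0,-.044,0],[.01,.044,-.02]):
    q=T@np.r_[p,1];print(p,c["cx"]+c["fx"]*q[0]/-q[2],c["cy"]-c["fy"]*q[1]/-q[2])
import cv2
im=cv2.imread("pics/wrist2.png")[230:330,250:390];cv2.imwrite("pics/w2c.png",cv2.resize(im,None,fx=5,fy=5))
im=cv2.imread("pics/wrist0.png")[250:480,80:560];cv2.imwrite("pics/w0c.png",cv2.resize(im,None,fx=1.6,fy=1.6))
print({k:v for k,v in env.get_state().items()})
E
```

```text
[0, 0, 0] 319.1244203489853 272.82506074972605
[0.01, 0, 0] 319.1048125595752 255.5032909375051
[-0.01, 0, 0] 319.1435117659169 289.69066056627395
[0.01, 0, -0.03] 319.1015576801361 276.22260863643766
[0, 0, -0.03] 319.124386977035 296.02455362267483
[-0.01, 0, -0.03] 319.14651931665634 315.22196357972325
[0, 0.044, 0] 399.49122263780373 272.74429141176716
[0, -0.044, 0] 238.76238996347402 272.9058252918805
[0.01, 0.044, -0.02] 409.01392979457887 268.50858315316117
{'time_s': 4.35, 'qpos': array([ 0.21636122,  0.32356986, -0.32388248,  2.1261891 ,  0.15522355,
        0.71354113, -1.76253225]), 'joint_velocities': array([-1.09253466e-05, -3.22747183e-03, -7.77845515e-04,  5.04052449e-05,
        8.56788973e-04, -1.49627998e-04,  1.31220414e-03]), 'joint_torque': array([-3.57791643e-03, -4.04702353e+01, -1.80043638e+00, -1.97469360e+01,
        1.00094907e-02, -7.46720424e-02, -1.43708570e-03]), 'tcp_pos': array([ 0.46716209, -0.03388136,  0.07247648]), 'eef_rot': array([-3.14159081e+00, -2.76095594e-05,  1.78055762e-02]), 'wrist_force': array([-0.37006686,  0.26298624, -0.51751591]), 'moment': array([ 0.05365025,  0.02601662, -0.01118819]), 'opening': 0.006676891636271276}
```

View pics/w2c.png

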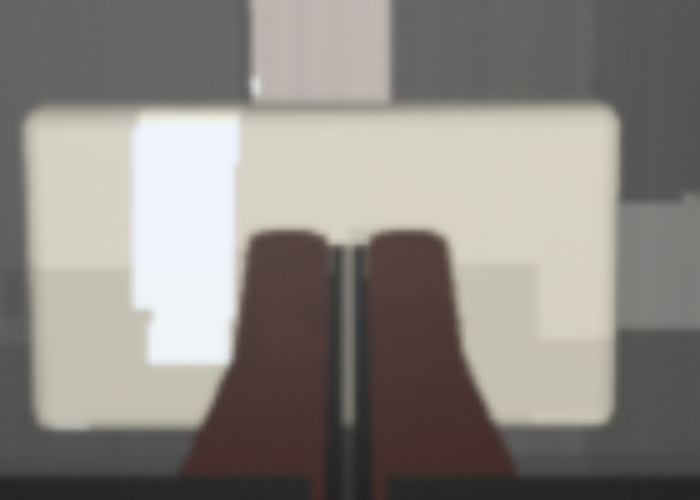

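Force is zero and the tread has not moved. Both views place the visible finger tips about 30 mm behind the reported TCP: the front edge of the tip is at wrist row 276 where row 255 is expected, and the scene ray puts it at z ≈ 0.10. The real tip is therefore still above the pad, so I go on in small steps watching the force.

play_rows(
  commands=[
    [[0, 0, 0.2, 0, 0, 0, 0], [0, 0, 0.2, 0, 0, 0, 0], [0, 0, 0.2, 0, 0, 0, 0], [0, 0, 0, 0, 0, 0, 0]],
  ],
)

```text
time_s: 4.75
tcp_pos: [0.4669, -0.0339, 0.0661]
eef_rot: [-3.142, 0.001, 0.018]
wrist_force: [-0.5, 0.3, 0.3]
opening: 0.004
```

```bash
python3 - <<'E'
import cv2
from h import *
b=env.get_image("scene")[60:275,200:440,::-1]
cv2.imwrite("pics/scene3.png",cv2.resize(b,None,fx=2.5,fy=2.5,interpolation=cv2.INTER_CUBIC))
E
```

```text
(no output)
```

View pics/scene3.png

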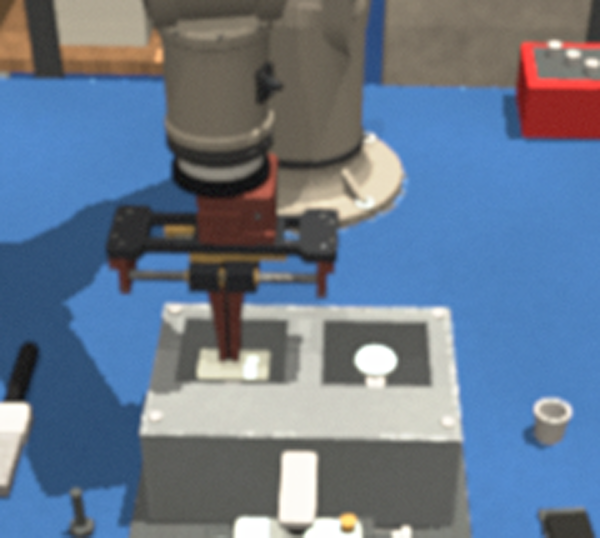

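The tip (crop px (228,360)) is now over the middle of the tread, and the gripper body is well clear above the guard. I continue down.

play_rows(
  commands=[
    [[0, 0, 0.2, 0, 0, 0, 0], [0, 0, 0.2, 0, 0, 0, 0], [0, 0, 0, 0, 0, 0, 0]],
  ],
)

```text
time_s: 5.1
tcp_pos: [0.467, -0.0339, 0.0622]
eef_rot: [-3.142, 0.0, 0.018]
wrist_force: [0.2, -0.4, -1.4]
opening: 0.007
```

play_rows(
  commands=[
    [[0, 0, 0.2, 0, 0, 0, 0], [0, 0, 0.2, 0, 0, 0, 0], [0, 0, 0, 0, 0, 0, 0]],
  ],
)

```text
time_s: 5.4
tcp_pos: [0.4672, -0.0339, 0.0583]
eef_rot: [-3.142, 0.0, 0.018]
wrist_force: [-0.0, -0.1, 0.8]
opening: 0.004
```

play_rows(
  commands=[
    [[0, 0, 0.2, 0, 0, 0, 0], [0, 0, 0.2, 0, 0, 0, 0], [0, 0, 0, 0, 0, 0, 0]],
  ],
)

```text
time_s: 5.7
tcp_pos: [0.4667, -0.0339, 0.0541]
eef_rot: [3.142, 0.001, 0.018]
wrist_force: [1.0, -0.3, 1.7]
opening: 0.003
```

play_rows(
  commands=[
    [[0, 0, 0.2, 0, 0, 0, 0], [0, 0, 0.2, 0, 0, 0, 0]],
  ],
)

```text
time_s: 5.9
tcp_pos: [0.4667, -0.0339, 0.0503]
eef_rot: [3.141, 0.001, 0.018]
wrist_force: [-3.4, 0.1, 3.8]
opening: 0.006
```

```bash
python3 - <<'E'
import cv2
from h import *
print(env.get_state()["wrist_force"],env.get_state()["tcp_pos"])
a=env.get_image("wrist")[200:340,220:420,::-1];b=env.get_image("scene")[150:230,250:395,::-1]
cv2.imwrite("pics/j4.png",np.vstack([cv2.resize(a,(600,420)),cv2.resize(b,(600,180*0+331))])[:600] if 0 else np.vstack([cv2.resize(a,(420,294)),cv2.resize(b,(420,232))]))
E
```

```text
[-3.40417358  0.12343192  3.81799609] [ 0.46669171 -0.03393502  0.0502809 ]
```

View pics/j4.png

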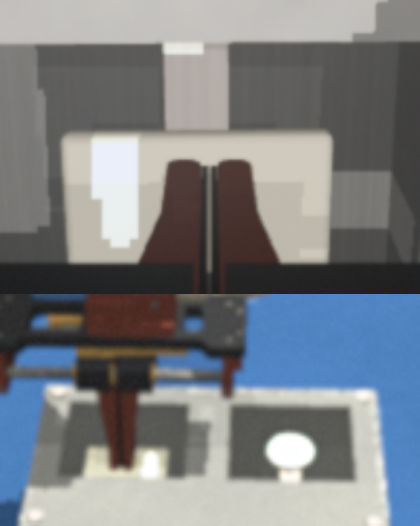

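Contact: 3.8 N upward on the pad, with the tip near the tread's middle. I keep pressing.

play_rows(
  commands=[
    [[0, 0, 0.2, 0, 0, 0, 0], [0, 0, 0.2, 0, 0, 0, 0], [0, 0, 0.2, 0, 0, 0, 0]],
  ],
)

```text
time_s: 6.3
tcp_pos: [0.4671, -0.0339, 0.0444]
eef_rot: [3.142, 0.0, 0.018]
wrist_force: [-3.4, 0.3, 4.6]
opening: 0.004
```

play_rows(
  commands=[
    [[0, 0, 0.2, 0, 0, 0, 0], [0, 0, 0.2, 0, 0, 0, 0]],
  ],
)

```text
time_s: 6.5
tcp_pos: [0.4669, -0.0339, 0.0402]
eef_rot: [3.142, 0.0, 0.018]
wrist_force: [-2.9, 1.0, 3.7]
opening: -0.0
```

play_rows(
  commands=[
    [[0, 0, 0.2, 0, 0, 0, 0], [0, 0, 0.2, 0, 0, 0, 0]],
  ],
)

```text
time_s: 6.7
tcp_pos: [0.4671, -0.034, 0.0386]
eef_rot: [3.14, 0.001, 0.017]
wrist_force: [-18.5, 0.2, 58.2]
opening: 0.006
```

Steep rise to 58 N, so the lever is on its stop. I back off at once and look.

play_rows(
  commands=[
    [[0, 0, -0.2, 0, 0, 0, 0], [0, 0, 0, 0, 0, 0, 0]],
  ],
)

```text
time_s: 6.9
tcp_pos: [0.467, -0.034, 0.0395]
eef_rot: [3.141, 0.0, 0.018]
wrist_force: [-8.0, -0.0, 21.8]
opening: 0.007
```

```bash
python3 - <<'E'
import cv2
from h import *
print(env.get_state()["wrist_force"],env.get_state()["tcp_pos"])
a=env.get_image("wrist")[200:340,220:420,::-1];b=env.get_image("scene")[130:230,230:395,::-1]
cv2.imwrite("pics/j5.png",np.vstack([cv2.resize(a,(420,294)),cv2.resize(b,(420,254))]))
E
```

```text
[-8.01288960e+00 -9.23244910e-03  2.18320688e+01] [ 0.46700425 -0.03395245  0.03953966]
```

View pics/j5.png

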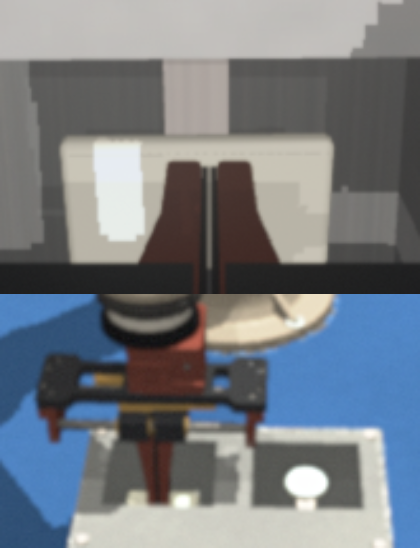

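The body is clear of the guard, the tread is low in its window, and 22 N still bears on the stop. I lift out and verify.

play_rows(
  commands=[
    [[0, 0, -0.5, 0, 0, 0, 0], [0, 0, -2, 0, 0, 0, 0], [0, 0, -3, 0, 0, 0, 0], [0, 0, -3, 0, 0, 0, 0], [0, -4, -1, 0, 0, 0, 0], [0, -4, 0, 0, 0, 0, 0], [0, -4, 0, 0, 0, 0, 0], [0, 0, 0, 0, 0, 0, 0]],
  ],
)

```text
time_s: 7.8
tcp_pos: [0.4656, 0.0922, 0.134]
eef_rot: [-3.138, -0.003, 0.026]
wrist_force: [0.0, -0.9, 0.3]
opening: 0.004
```

```bash
python3 - <<'E'
import cv2
from h import *
print(env.get_state()["wrist_force"],env.get_state()["tcp_pos"],env.get_state()["eef_rot"])
a=env.get_image("wrist")[:,:,::-1];b=env.get_image("scene")[130:275,230:395,::-1]
cv2.imwrite("pics/w6.png",a);cv2.imwrite("pics/s6.png",cv2.resize(b,None,fx=4,fy=4,interpolation=cv2.INTER_CUBIC))
E
```

```text
[ 0.00132014 -0.92668546  0.34539698] [0.46559897 0.09223761 0.13403911] [-3.13830653e+00 -2.77476354e-03  2.59359043e-02]
```

View pics/w6.png

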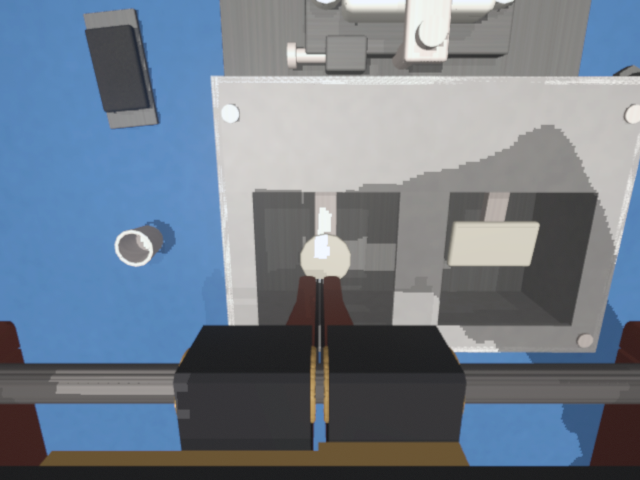

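View pics/s6.png

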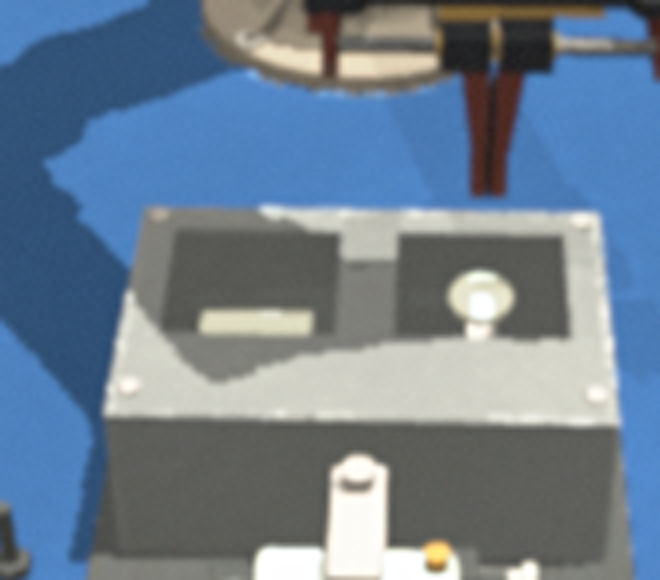

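The tread is clearly down: its far edge in the scene fell ~8 px, about 22 mm. The disc lever is still up. Now I go over the disc at about (0.460, 0.088).

play_rows(
  commands=[
    [[-0.6, 0.4, 0, 0, 0, 0, 0], [0, 0, 2, 0, 0, 0, 0], [0, 0, 2, 0, 0, 0, 0], [0, 0, 2, 0, 0, 0, 0], [0, 0, 0.5, 0, 0, 0, 0], [0, 0, 0, 0, 0, 0, 0]],
  ],
)

```text
time_s: 8.5
tcp_pos: [0.4584, 0.0805, 0.0679]
eef_rot: [3.141, 0.002, 0.016]
wrist_force: [0.8, -0.5, 0.2]
opening: 0.006
```

```bash
python3 - <<'E'
import cv2
from h import *
print(env.get_state()["wrist_force"],env.get_state()["tcp_pos"],env.get_state()["eef_rot"])
a=env.get_image("wrist")[200:340,220:420,::-1]
cv2.imwrite("pics/w7.png",cv2.resize(a,None,fx=3,fy=3))
E
```

```text
[ 0.77196692 -0.51516565  0.21140225] [0.45841281 0.08052276 0.06793072] [3.14089614e+00 1.75463359e-03 1.58571687e-02]
```

View pics/w7.png

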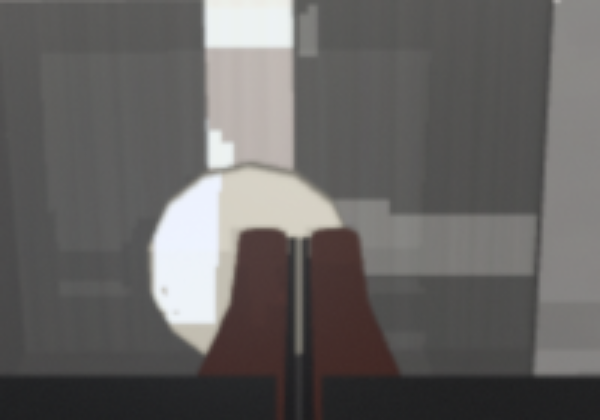

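The disc centre (250,260) lies ~8 mm to +y of the finger centre (298), so I correct that and go down.

play_rows(
  commands=[
    [[0.1, -0.8, 0, 0, 0, 0, 0], [0, 0, 0, 0, 0, 0, 0], [0, 0, 0.3, 0, 0, 0, 0], [0, 0, 0.3, 0, 0, 0, 0], [0, 0, 0.2, 0, 0, 0, 0], [0, 0, 0.2, 0, 0, 0, 0], [0, 0, 0, 0, 0, 0, 0]],
  ],
)

```text
time_s: 9.25
tcp_pos: [0.4595, 0.0899, 0.0582]
eef_rot: [3.141, 0.001, 0.018]
wrist_force: [-0.2, 0.3, 1.1]
opening: 0.006
```

```bash
python3 - <<'E'
import cv2
from h import *
print(env.get_state()["wrist_force"],env.get_state()["tcp_pos"])
a=env.get_image("wrist")[200:340,220:420,::-1]
cv2.imwrite("pics/w8.png",cv2.resize(a,None,fx=3,fy=3))
E
```

```text
[-0.20732303  0.28262656  1.14108518] [0.45945046 0.08991498 0.05817727]
```

View pics/w8.png

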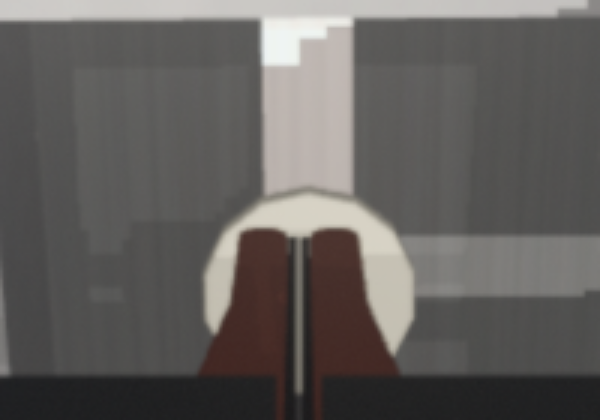

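Fingers (centre 299) are centred on the disc (centre ~308, within 2 mm). I press in small steps.

play_rows(
  commands=[
    [[0, 0, 0.2, 0, 0, 0, 0], [0, 0, 0.2, 0, 0, 0, 0], [0, 0, 0.2, 0, 0, 0, 0], [0, 0, 0.2, 0, 0, 0, 0]],
  ],
)

```text
time_s: 9.7
tcp_pos: [0.4595, 0.0899, 0.0502]
eef_rot: [3.141, 0.001, 0.018]
wrist_force: [-2.6, -0.2, 4.6]
opening: 0.004
```

play_rows(
  commands=[
    [[0, 0, 0.2, 0, 0, 0, 0], [0, 0, 0.2, 0, 0, 0, 0], [0, 0, 0.2, 0, 0, 0, 0]],
  ],
)

```text
time_s: 10.0
tcp_pos: [0.4592, 0.0899, 0.0441]
eef_rot: [3.141, 0.001, 0.018]
wrist_force: [-4.5, -0.2, 5.9]
opening: 0.008
```

play_rows(
  commands=[
    [[0, 0, 0.1, 0, 0, 0, 0], [0, 0, 0.1, 0, 0, 0, 0]],
  ],
)

```text
time_s: 10.2
tcp_pos: [0.4591, 0.0899, 0.0421]
eef_rot: [3.141, 0.001, 0.018]
wrist_force: [-5.0, 0.7, 5.7]
opening: 0.006
```

play_rows(
  commands=[
    [[0, 0, 0.1, 0, 0, 0, 0], [0, 0, 0, 0, 0, 0, 0]],
  ],
)

```text
time_s: 10.4
tcp_pos: [0.4593, 0.0899, 0.0411]
eef_rot: [3.141, 0.001, 0.018]
wrist_force: [-2.0, -0.9, 3.1]
opening: 0.003
```

play_rows(
  commands=[
    [[0, 0, 0.1, 0, 0, 0, 0], [0, 0, 0, 0, 0, 0, 0]],
  ],
)

```text
time_s: 10.6
tcp_pos: [0.4596, 0.0899, 0.0403]
eef_rot: [3.141, 0.001, 0.018]
wrist_force: [-3.3, -0.4, 5.1]
opening: 0.001
```

play_rows(
  commands=[
    [[0, 0, 0.1, 0, 0, 0, 0], [0, 0, 0, 0, 0, 0, 0]],
  ],
)

```text
time_s: 10.8
tcp_pos: [0.4596, 0.0899, 0.0399]
eef_rot: [3.141, 0.001, 0.018]
wrist_force: [-6.7, -0.9, 13.1]
opening: 0.003
```

play_rows(
  commands=[
    [[0, 0, 0.1, 0, 0, 0, 0], [0, 0, 0, 0, 0, 0, 0]],
  ],
)

```text
time_s: 11.0
tcp_pos: [0.4597, 0.0899, 0.0396]
eef_rot: [3.141, 0.0, 0.018]
wrist_force: [-9.5, -1.7, 21.9]
opening: 0.006
```

Same stop height as the tread (0.0396 at 22 N). One more mm, then I withdraw.

play_rows(
  commands=[
    [[0, 0, 0.1, 0, 0, 0, 0], [0, 0, 0, 0, 0, 0, 0]],
  ],
)

```text
time_s: 11.2
tcp_pos: [0.4598, 0.0899, 0.0393]
eef_rot: [3.14, 0.0, 0.018]
wrist_force: [-12.6, -2.1, 31.8]
opening: 0.001
```

play_rows(
  commands=[
    [[0, 0, -0.5, 0, 0, 0, 0], [0, 0, -2, 0, 0, 0, 0], [0, 0, -3, 0, 0, 0, 0], [0, 0, -4, 0, 0, 0, 0], [0, 0, -4, 0, 0, 0, 0], [0, 0, -3, 0, 0, 0, 0], [0, 0, 0, 0, 0, 0, 0]],
  ],
)

```text
time_s: 11.9
tcp_pos: [0.4639, 0.0909, 0.2068]
eef_rot: [-3.14, -0.01, 0.017]
wrist_force: [-0.0, -0.1, -0.3]
opening: 0.005
```

```bash
python3 - <<'E'
import cv2
from h import *
print(env.get_state()["wrist_force"],env.get_state()["tcp_pos"],env.get_state()["eef_rot"])
a=env.get_image("wrist")[:,:,::-1];b=env.get_image("scene")[:,:,::-1]
cv2.imwrite("pics/w9.png",a);cv2.imwrite("pics/s9full.png",b);cv2.imwrite("pics/s9.png",cv2.resize(b[175:275,250:395],None,fx=5,fy=5,interpolation=cv2.INTER_CUBIC))
E
```

```text
[-0.00368901 -0.08197109 -0.25098405] [0.46389104 0.09086875 0.20683838] [-3.13989414 -0.01009004  0.01724419]
```

View pics/w9.png

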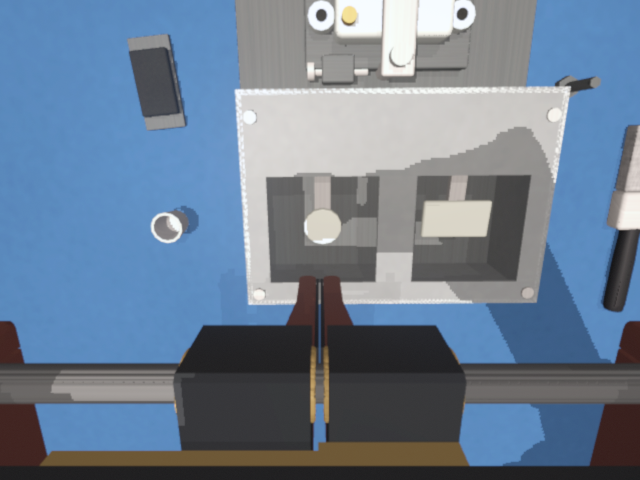

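View pics/s9.png

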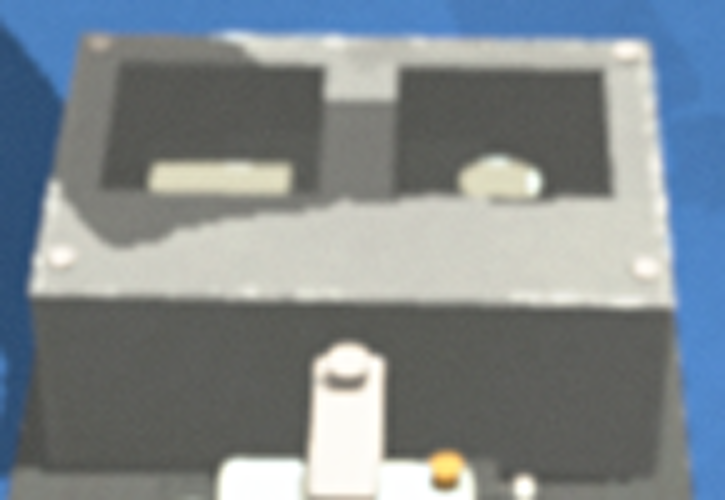

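Both pads look down now. I draw the arm aside so the top camera sees both, and measure their heights.

play_rows(
  commands=[
    [[0, -4, -1, 0, 0, 0, 0], [0, -4, -1, 0, 0, 0, 0], [0, -4, 0, 0, 0, 0, 0], [0, -4, 0, 0, 0, 0, 0], [0, -4, 0, 0, 0, 0, 0], [0, -4, 0, 0, 0, 0, 0], [0, -4, 0, 0, 0, 0, 0], [0, 0, 0, 0, 0, 0, 0]],
  ],
)

```text
time_s: 12.8
tcp_pos: [0.4522, 0.3757, 0.2204]
eef_rot: [-3.139, 0.003, 0.025]
wrist_force: [-0.2, -0.7, -0.4]
opening: 0.002
```

```bash
python3 - <<'E'
import cv2
from h import *
print(env.get_state()["tcp_pos"])
a=env.get_image("top")[:,:,::-1];b=env.get_image("scene")[:,:,::-1]
cv2.imwrite("pics/t10f.png",a);cv2.imwrite("pics/s10f.png",b)
cv2.imwrite("pics/t10.png",cv2.resize(a[240:355,230:390],None,fx=5,fy=5,interpolation=cv2.INTER_CUBIC))
cv2.imwrite("pics/s10.png",cv2.resize(b[175:275,250:395],None,fx=5,fy=5,interpolation=cv2.INTER_CUBIC))
E
```

```text
[0.45223565 0.37570011 0.22041061]
```

View pics/t10.png

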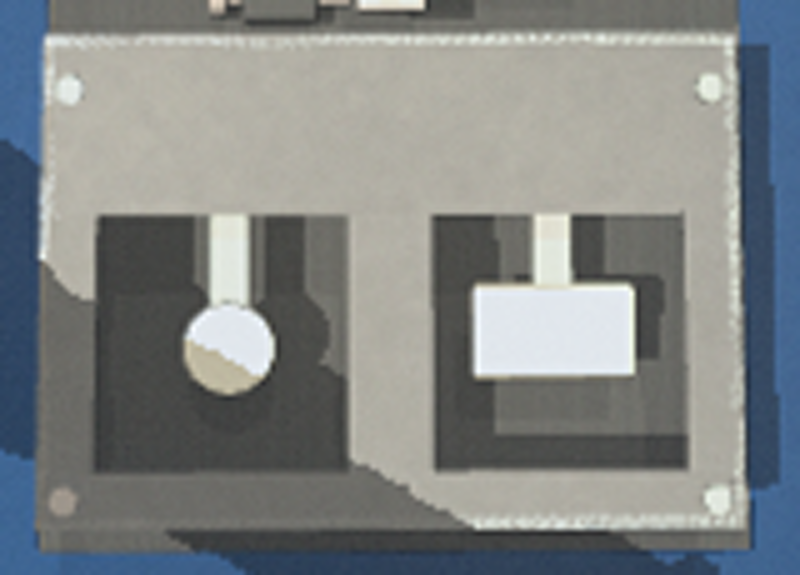

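View pics/s10.png

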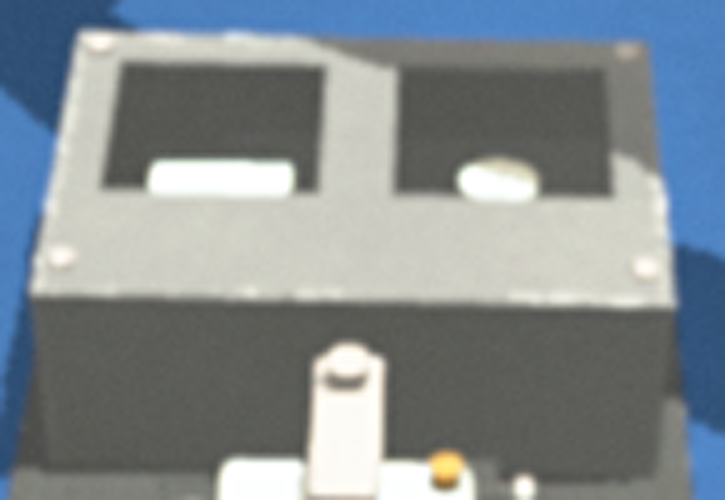

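View pics/s10f.png

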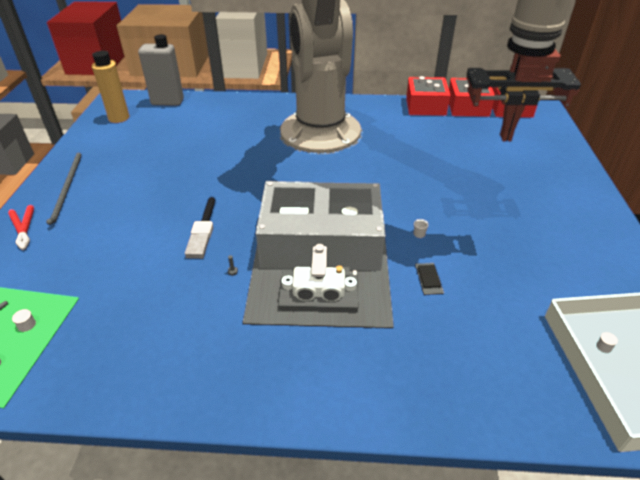

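```bash
python3 - <<'E'
from h import *
f=lambda x,y,o:((x+.5)/5-.5+o[0],(y+.5)/5-.5+o[1])
for k,t,s in(("tread0",(556,375),(220,122)),("tread1",(553,377),(221,160)),("knob0",(223,392),(502,112)),("knob1",(229,394),(498,156))):
    p,e=tri([ray("top",*f(*t,(230,240))),ray("scene",*f(*s,(250,175)))]);print(k,p.round(4),np.round(e,1))
# width-based: tread 60 mm px width in top
import cv2
for n,t in(("top0",0),("t10f",1)):
    im=cv2.imread(f"pics/{n}.png");r=im[295:312,318:365].astype(float).mean((0,2));hi=r.max();print(n,r.round(0)[4:42])
E
```

```text
tread0 [ 0.4523 -0.0309  0.0948] [0.2 0.2]
tread1 [ 0.4503 -0.0313  0.0728] [0. 0.]
knob0 [0.444  0.088  0.0985] [0.9 0.9]
knob1 [0.4417 0.0877 0.0731] [0.5 0.5]
top0 [ 75.  70. 110. 219. 214. 213. 212. 213. 214. 215. 215. 215. 214. 212.
 214. 221. 223. 223. 223. 223. 223. 223. 223. 212. 213. 213. 213. 213.
 213. 213. 214. 213. 213. 214. 216. 182.  64.  72.]
t10f [ 75.  75. 127. 220. 215. 213. 213. 213. 216. 216. 216. 213. 213. 213.
 219. 229. 229. 229. 229. 229. 229. 229. 220. 214. 215. 215. 215. 215.
 215. 215. 215. 215. 216. 217. 201.  69.  72.  74.]
```

Both pads' outer edges now stand at the same height (0.0728 and 0.0731 m), having dropped 22 and 25 mm. The bystanders sit at the same pixels as before and the arm is clear, so I hand in.

```bash
python3 -c "
from bench import env
print(env.get_state()['wrist_force']);print(env.close_job())"
```

```text
[-0.60466475 -0.82353978 -0.26745577]
the job is handed in; nothing more can be done
None
```

I pressed the tread lever under the -y window down to its stop first, then the disc lever under the +y window. The arm then withdrew clear to the +y side, and I handed the job in at about 13 s.

**Checks that agreed**
- Both levers stopped at the same reported tool height, 0.0395 m at 22 N.
- The outer edges of both pads finish level, at 0.0728 m (tread) and 0.0731 m (disc). They fell 22 mm and 25 mm, which fits a full press given the different starting angles.
- The wrist force read near zero after withdrawing, and the loose parts looked unmoved.

**Checks that disagreed**
- **Finger tips:** the visible and touching finger tips sat about 3 cm behind the reported TCP. First contact came at a TCP height of about 0.054 m instead of the expected 0.09 m, so I went by force and images.
- **Wrist camera:** its positions differed from the top and scene cameras by 3–5 mm. I settled on the top and scene values and checked the centring by eye.
- **Stop force:** the tread's last step rose briefly to 58 N at the wrist, under the 120 N limit. This was finger on lever; the gripper body stayed clear of the guard in the images. The disc press peaked at 32 N.

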